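# Set up two flanged tube joints on the tacking stands

## Robot

A 6-joint arm with a two-finger parallel gripper is mounted at the origin on a cart in front of the work surface, level with it; the furniture and walls round the work are solid. World frame = base frame: x ahead of the robot, y to its left, z up, the work surface at z = 0. Lengths are in m, angles in rad, forces in N, time in s.
With the tool pointing down it reaches from about 0.35 to 0.85 m from the base axis. Payload 8.1 kg.
Tool frame: the origin (TCP) lies on the centre line of the jaws, within the pads' length; the fingertips stand 17 mm ahead of it and the grasp point (between the pads) lies 2 mm behind it; z points along the fingers, y is the line along which they close (so a half turn about z gives the same grasp; the last joint's range is limited). The gripper opens to 93 mm and grips with 3 to 60 N. Pads are 15 mm wide; open, the fingers measure 128 mm over their backs; the gripper's body (75 mm by 188 mm) begins 65 mm behind the grasp point.
Start: joints at [0.698, 0.13, 1.488, -0, 1.523, -0.085], TCP at [0.425, 0.423, 0.197] pointing down, gripper open.
Joint ranges: [-2.96, 2.96], [-0.89, 2.26], [0.02, 2.5], [-1.34, 4.48], [0, 2.73], [-2.66, 2.66]. Speed limits (rad/s): [2.39, 2.39, 2.79, 3.14, 3.14, 3.14].

## Interface

Orientations are given as a rotation vector (axis times angle).
In Python, from plant import status, eyes, robot gives the robot as it stands. The module is installed in compiled form; this text tells all that it offers.
- The arm moves only by the tool servo_tool, never from a script. Its argument "plan" is text: rows parted by semicolons, each of 4 numbers parted by spaces: the shift along the tool's x, y, z in m, then the turn about the tool's z in degrees. A call has 1 to 12 rows; each row is the pose to reach, as a shift and turn from the pose commanded when the call began, along the tool's axes at that moment; what a row does not reach only later rows make up. A row lasts 1/12 s, in which the tool goes at most 41.7 mm and 7.16 degrees, less where a joint would pass 70% of its speed; a pose out of reach is approached as far as the arm can. A call with a gripper value outside its range is refused whole. "grip" is the closure, from -1 (fully open) to 1 (shut), set as the call begins (left out, the last holds). The fingers move at their own pace and stop on an object; "grip_force" is the grip in N (left out, the last holds). Time passes only in rows, so rows that repeat a pose let the fingers close. It gives the time, the measured TCP pose, the force, the opening and the grip force at its end, in the units of the state.
- status.read_state(): the state, without advancing time (a new reading comes with each control period).
- eyes.read_camera(name): name is "side" or "top" or "wrist"; returns a dict with "image" (400x640x3 uint8, blue, green, red), "fovy" (degrees; the focal length in pixels is half the picture's height over the tangent of half this angle, whatever the lens; pixels are square), "cx", "cy" (the principal point, pixels), "world_from_camera" (4x4, takes a point from camera to world coordinates); the wrist camera has in their place "hand_eye" (4x4, takes a point from camera to tool coordinates, whose origin is the TCP and whose axes are the flange's). Camera axes: x right, y down, z forward; pixel columns grow to the right and rows downward; lengths in m; the calibration is good to about 2 mm. The wrist camera is an equidistant fisheye: a pixel r from the principal point sees the ray r / f radians off the axis. A picture is of the moment at which its call begins: read the wrist's pose just before it. There is no depth.
- robot.close_job(): hands the job in; it is judged then, once.
The state is a dict: "t": time; "q": joint angles; "dq": joint speeds; "joint_torque": joint torques, N m; "tool_pos": TCP position; "orientation": TCP orientation; "force": force on the tool from outside, world axes, zero at the start; "wrist_torque": the same for the moment, N m; "opening": finger opening in m; "gripper_force": force on a finger pad.
Only numpy, scipy, OpenCV 4.12 (cv2) and the standard library are available. Lean on these libraries where they do the work, as an engineer would, in place of code of your own. Each camera call takes 0.05 s, during which the arm holds its last target. There are 200 camera calls.

## Task

Set up two flange-to-tube joints for tack welding: over the mandrel of the bright stand put the bright flange, neck up, and then the grey tube standing on its neck; do the same with the black flange and the black tube on the black stand. Set each part down fully home and upright without dropping it, let no black part touch the bright stand (it would contaminate the stainless), and leave the other things on the bench where they are.

Things in the scene. Friction and masses are not known exactly. Their poses are not given: they have to be found in the camera images.
- stand_bright: bright aluminium tacking stand, fixed: square base plate 130x130x12 mm, in its middle a round upright mandrel of 44 mm diameter, straight to 68 mm above the bench, then narrowing to 24 mm diameter at its top, 90 mm above the bench. Origin: on the mandrel's axis at bench level; z up. The flange seats on the plate's top, z = 12 mm
- stand_black: black steel tacking stand, the same shape and size as the bright one, fixed to the bench. Origin: on the mandrel's axis at bench level; z up
- flange_bright: bright steel weld-neck flange lying neck up: disc 100 mm diameter, 12 mm thick, with a round neck of 66 mm outside diameter (bevelled in its top 2 mm) up to 46 mm total height; its 50 mm through bore goes over the mandrel with 3 mm to spare all round. Grip it across the neck. About 0.6 kg. Origin: centre of the underside; z along the neck, up
- flange_black: black steel weld-neck flange, same shape and size as the bright one, lying on the bench neck up, about 0.6 kg. Origin: centre of the underside; z along the neck, up
- tube_grey: grey steel tube offcut standing on its end, 67 mm outside diameter, 85 mm high, open through, bore about 58 mm (6 mm to spare all round on the mandrel), about 0.42 kg. Origin: centre of the lower end; z along the tube, up
- tube_black: black steel tube offcut standing on its end, 66 mm outside diameter, 150 mm high, open through, bore about 58 mm, about 0.73 kg. Origin: centre of the lower end; z along the tube, up
- tube_ring: bystander: short tan tube ring, 56 mm diameter, 55 mm high, loose. Origin: centre of the lower end
- alu_slug: bystander: turned white aluminium boss, 60 mm diameter, 68 mm high, loose. Origin: centre of the underside
- elbow_small: bystander: small bright bent pipe elbow lying on the bench, 73x86x51 mm, loose. Origin: middle of its underside
Mind the look-alikes: they are no part of the job. What is shaped like the tube_grey but orange or pink is not meant.

How it is judged:
At the end, for the whole second after the job is handed in: On each stand its flange sits over the mandrel on the base plate (within 8 mm of the axis, 4 mm of the plate) and its tube stands on the neck (within 10 mm of the axis, lower end 53 to 64 mm above the bench), both upright within 0.08 rad and at rest; bystanders within 30 mm of their places (horizontal distance between flange_bright and stand_bright below 0.008 m and z of flange_bright in the frame of stand_bright between 0.008 and 0.017 m and angle between each of flange_bright, tube_grey, flange_black, tube_black's own z axis and vertical below 0.08 rad and horizontal distance between tube_grey and stand_bright below 0.01 m and z of tube_grey in the frame of stand_bright between 0.053 and 0.064 m and linear speed of each of flange_bright, tube_grey, flange_black, tube_black below 0.02 m/s and angular speed of each of flange_bright, tube_grey, flange_black, tube_black below 0.2 rad/s and horizontal distance between flange_black and stand_black below 0.008 m and z of flange_black in the frame of stand_black between 0.008 and 0.017 m and horizontal distance between tube_black and stand_black below 0.01 m and z of tube_black in the frame of stand_black between 0.053 and 0.064 m and distance of each of tube_ring, alu_slug, elbow_small from where it was at the start of the episode below 0.03 m); the robot touches nothing.
It fails at once if a part is dropped onto its stand (let go more than 12 mm above its seat) ((horizontal distance between flange_bright and stand_bright below 0.03 m and z of flange_bright in the frame of stand_bright above 0.024 m and contact force between the fingers and flange_bright below 0.05 N and linear speed of flange_bright above 0.15 m/s) or (horizontal distance between flange_black and stand_black below 0.03 m and z of flange_black in the frame of stand_black above 0.024 m and contact force between the fingers and flange_black below 0.05 N and linear speed of flange_black above 0.15 m/s) or (horizontal distance between tube_grey and stand_bright below 0.03 m and z of tube_grey in the frame of stand_bright above 0.07 m and contact force between the fingers and tube_grey below 0.05 N and linear speed of tube_grey above 0.15 m/s) or (horizontal distance between tube_black and stand_black below 0.03 m and z of tube_black in the frame of stand_black above 0.07 m and contact force between the fingers and tube_black below 0.05 N and linear speed of tube_black above 0.15 m/s)).
It fails at once if a black part touches the bright stand (contact force between any of flange_black, tube_black and stand_bright above 1 N).
It fails at once if a bystander is pushed more than 30 mm or tipped over (distance of any of tube_ring, alu_slug, elbow_small from where it was at the start of the episode above 0.03 m or angle between any of tube_ring, alu_slug, elbow_small's own z axis and vertical above 0.6 rad).
It also fails if it takes over 112 s, if anything falls off the work surface, if the arm or the gripper's body presses on something with over 40 N, if the wrist force passes 120 N, or if a joint passes its speed limit or range.

## Working session

There is one attempt and no reset: what is moved stays moved. The work goes in short steps, Python scripts to look and compute and a tool call to move; the robot and the scene stay as the last step left them, time stands still between calls to the robot, and variables do not carry over. Pictures are saved under pics/ and viewed, at most 14 in all, crops included, and the job is handed in when it is done.

Besides the shell and the picture viewer there is one more tool, called after "Emit:" in YAML: its name, and indented under it one key for each argument. servo_tool: Moves the arm, as the interface text tells. Its arguments: {"type":"object","properties":{"plan":{"type":"string"},"grip":{"type":"number"},"grip_force":{"type":"number"}},"required":["plan"]}

```bash
mkdir -p pics; cat > h.py <<'E'
import numpy as np, cv2
from plant import status, eyes, robot
from scipy.spatial.transform import Rotation as R
def cam(n):
    s=status.read_state(); c=eyes.read_camera(n); im=c["image"]; f=im.shape[0]/2/np.tan(np.radians(c["fovy"])/2)
    if n=="wrist":
        T=np.eye(4);T[:3,:3]=R.from_rotvec(s["orientation"]).as_matrix();T[:3,3]=s["tool_pos"];T=T@np.array(c["hand_eye"])
    else: T=np.array(c["world_from_camera"])
    return im,f,c["cx"],c["cy"],T
def ray(C,u,v,fish=False):
    im,f,cx,cy,T=C; a=np.array([u-cx,v-cy],float)
    if fish:
        r=np.hypot(*a)+1e-9; d=np.r_[a/r*np.sin(r/f),np.cos(r/f)]
    else: d=np.r_[a/f,1]
    return T[:3,3],T[:3,:3]@d
def hit(C,u,v,z,fish=False):
    o,d=ray(C,u,v,fish); return (o+d*(z-o[2])/d[2])[:2]
E
python3 - <<'E'
from h import *
s=status.read_state()
print({k:np.round(v,3) for k,v in s.items()})
for n in("side","top","wrist"):
    C=cam(n); cv2.imwrite(f"pics/{n}0.png",C[0]); print(n,C[1:4],np.round(C[4],3))
E
```

```text
{'t': np.float64(0.0), 'q': array([ 0.698,  0.131,  1.489, -0.   ,  1.523, -0.085]), 'dq': array([ 0.001,  0.001,  0.001, -0.001, -0.002,  0.001]), 'joint_torque': array([ 2.0000e-03, -5.5983e+01, -4.9177e+01,  7.7000e-02,  3.5000e-02,
       -0.0000e+00]), 'tool_pos': array([0.425, 0.423, 0.196]), 'orientation': array([-1.205, -2.9  ,  0.003]), 'force': array([-0.02 ,  0.746, -0.217]), 'wrist_torque': array([-0.042, -0.019,  0.007]), 'gripper_force': np.float64(0.0), 'opening': np.float64(0.093)}
side (np.float64(499.90540642879955), 325.99663649038047, 202.85313496060684) [[-0.853 -0.252  0.457 -0.295]
 [-0.521  0.453 -0.723  1.291]
 [-0.025 -0.855 -0.518  0.944]
 [ 0.     0.     0.     1.   ]]
top (np.float64(440.96019158886713), 314.88082597638396, 200.58813421258662) [[ 1.000e-03 -9.940e-01  1.100e-01  3.480e-01]
 [-1.000e+00 -3.000e-03 -2.300e-02  2.400e-02]
 [ 2.300e-02 -1.100e-01 -9.940e-01  1.513e+00]
 [ 0.000e+00  0.000e+00  0.000e+00  1.000e+00]]
wrist (np.float64(309.70691628693146), 318.43227785605995, 204.55943709175799) [[ 0.708  0.674  0.21   0.366]
 [ 0.706 -0.675 -0.214  0.482]
 [-0.002  0.3   -0.954  0.383]
 [ 0.     0.     0.     1.   ]]
```

View pics/top0.png

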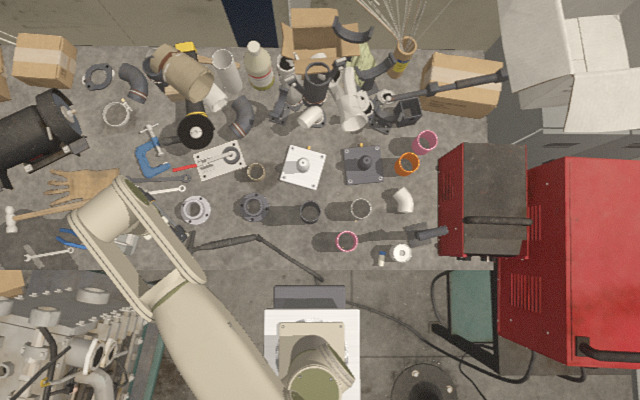

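View pics/side0.png

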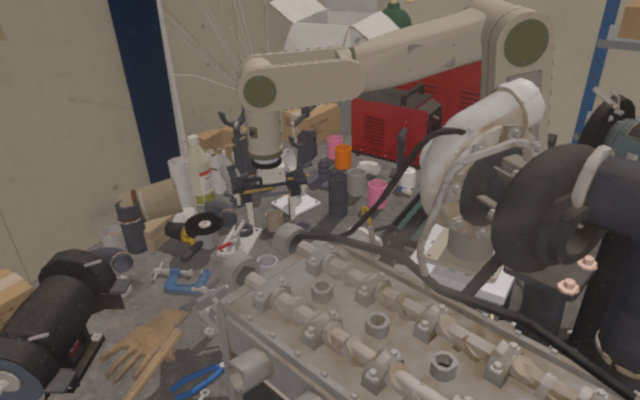

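Top view candidates: 
- Bright flange (196,210). Look-alikes are the ring at (116,113) and the dark flange at (99,76).
- Black flange (254,207) and black tube (310,212).
- Grey tube (360,208). Look-alikes are orange (407,163) and pink (425,141), (347,241).
- Bright stand (303,166) and black stand (365,163).
- Bystanders: tan ring (256,171), slug (401,253), elbow (402,200).

The side view shows the same tubes, partly hidden. Next is a close crop to check these.

```bash
python3 - <<'E'
from h import *
im=cv2.imread("pics/top0.png")[120:280,170:450]
im=cv2.resize(im,None,fx=2.8,fy=2.8,interpolation=cv2.INTER_CUBIC); cv2.imwrite("pics/crop.png",im)
C=cam("top")
for n,u,v,z in [("fb",196,210,.046),("fk",254,207,.046),("tk",310,212,.15),("tg",360,208,.085),("sb",303,166,.09),("sk",365,163,.09),("ring",256,171,.055),("slug",401,253,.068),("elb",402,200,.03),("pink",347,241,.085)]:
    print(n,np.round(hit(C,u,v,z),3))
E
```

```text
fb [0.479 0.385]
fk [0.489 0.193]
tk [0.464 0.007]
tg [ 0.483 -0.156]
sb [0.621 0.03 ]
sk [ 0.632 -0.174]
ring [0.609 0.187]
slug [ 0.338 -0.291]
elb [ 0.516 -0.307]
pink [ 0.376 -0.113]
```

View pics/crop.png

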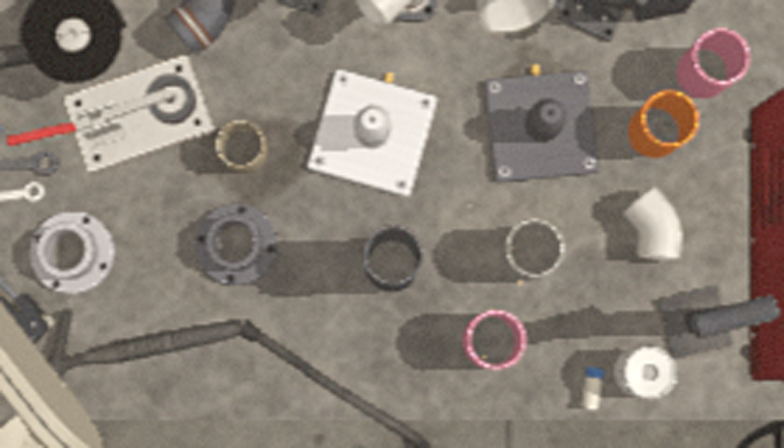

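View pics/wrist0.png

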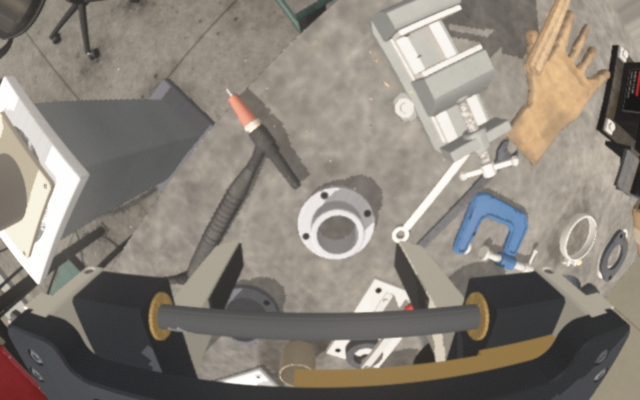

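Everything matches its description; the crop shows the bright flange neck up at (65,250), the black one at (235,243), the black tube at (392,258) and the grey tube at (534,248). The wrist view shows the bright flange at (337,225). I'll turn the jaws along world y and hover over it.

Emit:
servo_tool:
  plan: "-0.02 0.004 0 -7; -0.04 0.008 0 -14; -0.065 0.012 0 -21; -0.065 0.012 0 -28; -0.065 0.012 0 -35; -0.065 0.012 0 -42; -0.065 0.012 0 -45; -0.065 0.012 0 -45; -0.065 0.012 0 -45"
  grip: -1

```text
t: 0.95
tool_pos: [0.4795, 0.3856, 0.1964]
orientation: [-0.007, -3.141, 0.0]
force: [-0.2, -0.9, -0.3]
opening: 0.0932
gripper_force: 0.0
```

```bash
cat >> h.py <<'E'
def circs(C,p,z,rad,box=1.5,thr=None,fish=True,sub=None):
    """rim circle radius rad at height z near p (xy): rectify plane z to a 0.5mm/px map and Hough it"""
    n=int(rad*box*2/.0005); g=(np.arange(n)-n/2)*.0005
    X,Y=np.meshgrid(p[0]+g,p[1]+g); P=np.stack([X,Y,np.full_like(X,z)],-1)
    im,f,cx,cy,T=C; q=(P-T[:3,3])@T[:3,:3]
    if fish:
        r=np.hypot(q[...,0],q[...,1])+1e-9; k=f*np.arctan2(r,q[...,2])/r
    else: k=f/q[...,2]
    m=cv2.remap(im,(cx+q[...,0]*k).astype(np.float32),(cy+q[...,1]*k).astype(np.float32),cv2.INTER_CUBIC)
    G=cv2.GaussianBlur(cv2.cvtColor(m,cv2.COLOR_BGR2GRAY),(5,5),0)
    G=cv2.normalize(G,None,0,255,cv2.NORM_MINMAX)
    R0=int(rad/.0005)
    h=cv2.HoughCircles(G,cv2.HOUGH_GRADIENT_ALT,1.5,4,param1=100,param2=.5,minRadius=int(R0*.85),maxRadius=int(R0*1.15))
    out=[] if h is None else [(round(float(p[0]+(c[1-1]-n/2)*.0005),4),round(float(p[1]+(c[1]-n/2)*.0005),4),round(float(c[2]*.0005),4)) for c in h[0][:5]]
    return out,m
def st():
    s=status.read_state(); Rm=R.from_rotvec(s["orientation"]).as_matrix()
    print("t%.2f"%s["t"],np.round(s["tool_pos"],4),"x",np.round(Rm[:,0],3),"z",np.round(Rm[:,2],3),"q",np.round(s["q"],2),"F",np.round(s["force"],1),"op",round(s["opening"],4)); return s,Rm
E
python3 - <<'E'
from h import *
st(); C=cam("wrist"); cv2.imwrite("pics/w1.png",C[0])
for z,r in((.046,.025),(.046,.032),(.012,.05)):
    o,m=circs(C,(.479,.385),z,r); print(z,r,o); cv2.imwrite(f"pics/m{r}.png",m)
E
```

```text
t0.95 [0.4795 0.3856 0.1964] x [-1.     0.005  0.   ] z [-0. -0. -1.] q [ 0.59  0.17  1.44 -0.    1.53 -0.97] F [-0.2 -0.9 -0.3] op 0.0932
0.046 0.025 [(0.482, 0.3947, 0.0248), (0.4708, 0.3925, 0.0263), (0.4708, 0.3925, 0.0228)]
0.046 0.032 [(0.4798, 0.3955, 0.0322), (0.4723, 0.3797, 0.033), (0.4723, 0.3947, 0.0289), (0.4663, 0.3828, 0.0335)]
0.012 0.05 [(0.4812, 0.397, 0.0497), (0.4768, 0.394, 0.0519), (0.4775, 0.406, 0.0465), (0.482, 0.3835, 0.0475)]
```

View pics/w1.png

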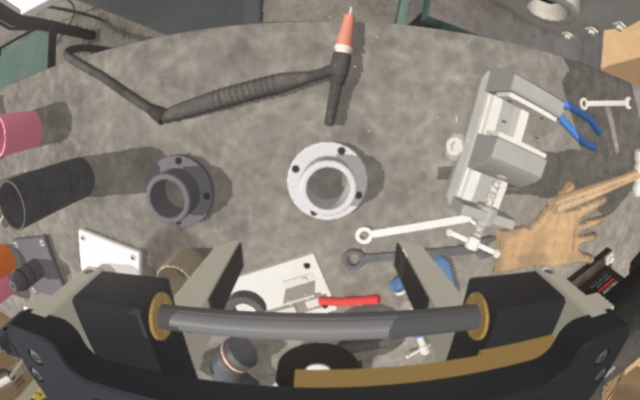

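Wrist view: the bright flange is at (327,182), and its bore, neck and disc all give about (0.481, 0.395). Next I'll hover over both stands to measure them the same way.

Emit:
servo_tool:
  plan: "-0.014 -0.036 -0.02 0; -0.028 -0.072 -0.02 0; -0.042 -0.108 -0.02 0; -0.056 -0.144 -0.02 0; -0.070 -0.18 -0.02 0; -0.084 -0.216 -0.02 0; -0.098 -0.252 -0.02 0; -0.112 -0.288 -0.02 0; -0.126 -0.324 -0.02 0; -0.140 -0.356 -0.02 0; -0.140 -0.356 -0.02 0; -0.140 -0.356 -0.02 0"

```text
t: 2.0
tool_pos: [0.619, 0.0275, 0.2162]
orientation: [-0.012, -3.141, -0.0]
force: [0.4, 0.8, -0.5]
opening: 0.0931
gripper_force: 0.0
```

```bash
python3 - <<'E'
from h import *
st(); C=cam("wrist"); cv2.imwrite("pics/w2.png",C[0])
for z,r in((.09,.012),(.068,.022),(.09,.003)):
    o,m=circs(C,(.621,.03),z,r,3); print(z,r,o)
cv2.imwrite("pics/m2.png",cv2.resize(circs(C,(.621,.03),.012,.05,2)[1],(600,600)))
E
```

```text
t2.00 [0.619  0.0275 0.2162] x [-1.     0.007  0.001] z [-0.001  0.    -1.   ] q [-0.04  0.18  1.4   0.    1.56 -1.6 ] F [ 0.4  0.8 -0.5] op 0.0931
0.09 0.012 [(0.6315, 0.03, 0.0124)]
0.068 0.022 [(0.6315, 0.0322, 0.0219), (0.63, 0.0232, 0.0221), (0.6217, 0.0285, 0.0213), (0.6225, 0.0345, 0.0222), (0.6607, 0.06, 0.0222)]
0.09 0.003 []
```

View pics/w2.png

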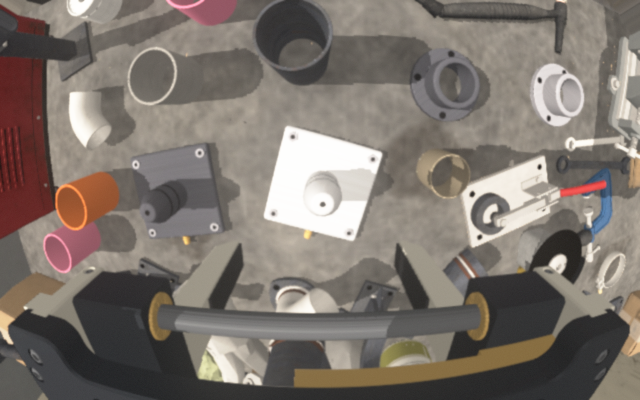

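Emit:
servo_tool:
  plan: "-0.002 -0.036 0 0; -0.004 -0.072 0 0; -0.006 -0.108 0 0; -0.008 -0.144 0 0; -0.010 -0.18 0 0; -0.010 -0.204 0 0; -0.010 -0.204 0 0; -0.010 -0.204 0 0"

```text
t: 2.72
tool_pos: [0.6282, -0.1742, 0.2165]
orientation: [-0.006, -3.141, -0.001]
force: [0.0, 0.8, -0.3]
opening: 0.0932
gripper_force: 0.0
```

```bash
python3 - <<'E'
from h import *
st(); C=cam("wrist"); cv2.imwrite("pics/w3.png",C[0])
for z,r in((.09,.012),(.068,.022),(.09,.003)):
    o,m=circs(C,(.632,-.174),z,r,3); print(z,r,o)
E
```

```text
t2.72 [ 0.6282 -0.1742  0.2165] x [-1.     0.004  0.   ] z [-0.     0.001 -1.   ] q [-0.35  0.26  1.3   0.    1.58 -1.92] F [ 0.   0.8 -0.3] op 0.0932
0.09 0.012 [(0.641, -0.1815, 0.0119)]
0.068 0.022 [(0.6395, -0.1793, 0.0221), (0.6643, -0.1417, 0.0213), (0.6628, -0.2107, 0.0222)]
0.09 0.003 []
```

View pics/w3.png

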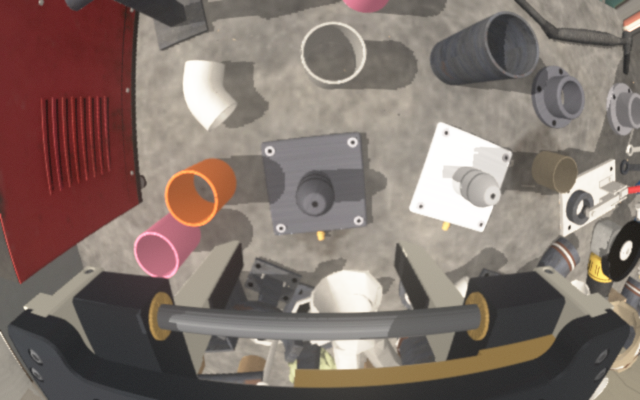

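Wrist views: the bright mandrel tip is at (323,204) and the black one at (315,193). The plate screw heads are visible, so I'll cross-check the axes with them.

```bash
python3 - <<'E'
from h import *
# rebuild the two camera poses from logged tool poses
c=eyes.read_camera("wrist"); H=np.array(c["hand_eye"]); f=200/np.tan(np.radians(c["fovy"])/2)
def C_(fn,p,rv):
    T=np.eye(4);T[:3,:3]=R.from_rotvec(rv).as_matrix();T[:3,3]=p; return (cv2.imread(fn),f,c["cx"],c["cy"],T@H)
for fn,p,rv,ref,scr in(("pics/w2.png",(.619,.0275,.2162),(-.012,-3.141,0),(.6315,.031),[(294,141),(372,158),(276,211),(348,230)]),
  ("pics/w3.png",(.6282,-.1742,.2165),(-.006,-3.141,-.001),(.640,-.180),[(270,151),(349,143),(282,228),(361,220)])):
    C=C_(fn,p,rv); g=cv2.cvtColor(C[0],cv2.COLOR_BGR2GRAY); S=[hit(C,*q,.012,True) for q in scr]
    print(fn,np.round(S,3).tolist(),"centre",np.round(np.mean(S,0),4))
    big=cv2.resize(C[0][120:250,250:390],None,fx=4,fy=4,interpolation=cv2.INTER_CUBIC); cv2.imwrite(fn.replace("w","z"),big)
    # rectified plate top: threshold vs. bench, min-area rectangle
    o,m=circs(C,ref,.012,.06,1.6); 
    cv2.imwrite(fn.replace("w","r"),m)
    hs=cv2.cvtColor(m,cv2.COLOR_BGR2GRAY); 
    mk=(hs>190) if "2" in fn else (hs<85)
    mk=cv2.morphologyEx(mk.astype(np.uint8),cv2.MORPH_OPEN,np.ones((9,9)))
    k=max(cv2.findContours(mk,0,1)[0],key=cv2.contourArea); (a,b),wh,an=cv2.minAreaRect(k)
    n=m.shape[0]; print("rect",ref[0]+(a-n/2)*.0005,ref[1]+(b-n/2)*.0005,np.array(wh)*.0005,an)
a=cv2.resize(cv2.imread("pics/r2.png"),(390,390)); b=cv2.resize(cv2.imread("pics/r3.png"),(390,390)); cv2.imwrite("pics/rr.png",np.hstack([a,b]))
E
```

```text
pics/w2.png [[0.573, -0.004], [0.595, 0.096], [0.666, -0.031], [0.694, 0.066]] centre [0.6321 0.0317]
rect 0.6377362060546875 0.027912002563476562 [0.13014148 0.1420835 ] 73.96765899658203
pics/w3.png [[0.595, -0.237], [0.585, -0.136], [0.7, -0.225], [0.689, -0.118]] centre [ 0.6422 -0.179 ]
rect 0.6438839111328125 -0.16647381591796875 [0.05340232 0.02227461] 28.345693588256836
```

View pics/rr.png

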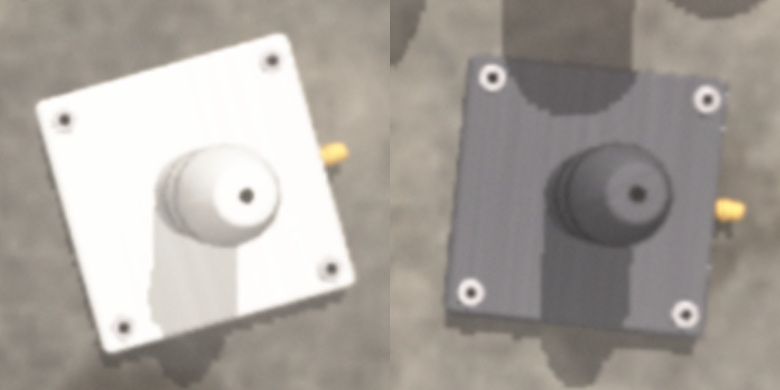

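Plate screws and mandrel rims agree: bright axis ≈ (0.632, 0.0305), black axis ≈ (0.641, −0.180). Next I'll hover over the black flange.

Emit:
servo_tool:
  plan: "0.014 0.038 0 0; 0.028 0.076 0 0; 0.042 0.114 0 0; 0.056 0.152 0 0; 0.07 0.19 0 0; 0.084 0.228 0 0; 0.098 0.266 0 0; 0.112 0.304 0 0; 0.126 0.342 0 0; 0.137 0.374 0 0; 0.137 0.374 0.02 0; 0.137 0.374 0.02 0"

```text
t: 3.82
tool_pos: [0.489, 0.2029, 0.194]
orientation: [0.006, -3.138, 0.001]
force: [0.1, -0.8, 0.1]
opening: 0.0926
gripper_force: 0.0
```

```bash
python3 - <<'E'
from h import *
st(); C=cam("wrist"); cv2.imwrite("pics/w4.png",C[0])
for z,r in((.046,.025),(.046,.032),(.012,.05)):
    print(z,r,circs(C,(.49,.198),z,r)[0])
cv2.imwrite("pics/r4.png",cv2.resize(np.hstack([circs(C,(.49,.198),.046,.05,1.2)[1],circs(C,(.49,.198),.012,.05,1.2)[1]]),None,fx=1.6,fy=1.6))
E
```

```text
t3.82 [0.489  0.2029 0.194 ] x [-1.    -0.004  0.003] z [-0.003 -0.    -1.   ] q [ 0.3  -0.06  1.68  0.    1.52 -1.28] F [ 0.1 -0.8  0.1] op 0.0926
0.046 0.025 [(0.5013, 0.1943, 0.025), (0.4938, 0.1957, 0.025), (0.49, 0.2055, 0.0247), (0.4825, 0.198, 0.0225), (0.4967, 0.1875, 0.0235)]
0.046 0.032 [(0.4908, 0.1972, 0.0321), (0.475, 0.2077, 0.0328), (0.475, 0.201, 0.0315), (0.4878, 0.2107, 0.0345)]
0.012 0.05 [(0.4893, 0.1943, 0.0494), (0.4975, 0.2145, 0.053), (0.4938, 0.2122, 0.047), (0.4967, 0.222, 0.0473)]
```

View pics/r4.png

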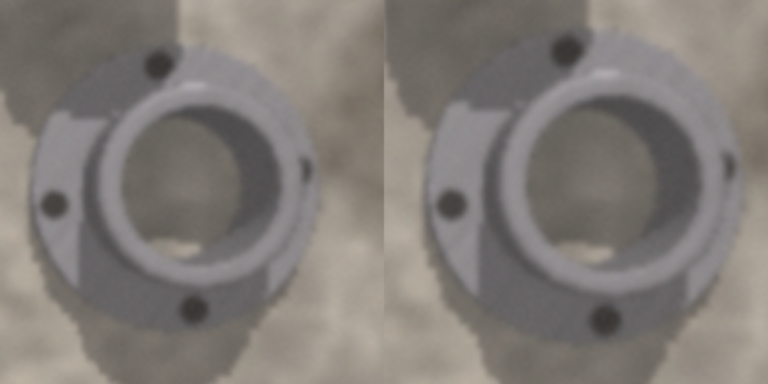

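The rectified view puts the black flange neck and disc centre at about (0.4927, 0.196). I'll descend partway and correct.

Emit:
servo_tool:
  plan: "0 -0.006 0.04 0; 0 -0.006 0.08 0; 0 -0.006 0.1 0; 0 -0.006 0.1 0; 0 -0.006 0.1 0"

```text
t: 4.28
tool_pos: [0.4914, 0.193, 0.0965]
orientation: [-0.005, -3.139, 0.001]
force: [0.5, -0.1, 0.3]
opening: 0.0929
gripper_force: 0.0
```

```bash
python3 - <<'E'
from h import *
st()
E
```

```text
t4.28 [0.4914 0.193  0.0965] x [-1.     0.003  0.002] z [-0.002 -0.001 -1.   ] q [ 0.28  0.01  1.8  -0.    1.33 -1.29] F [ 0.5 -0.1  0.3] op 0.0929
```

Emit:
servo_tool:
  plan: "-0.001 0.003 0.03 0; -0.001 0.003 0.06 0; -0.001 0.003 0.0625 0; -0.001 0.003 0.0625 0"

```text
t: 4.62
tool_pos: [0.4931, 0.1964, 0.0349]
orientation: [-0.004, -3.141, 0.001]
force: [-0.0, 0.1, 0.5]
opening: 0.0928
gripper_force: 0.0
```

Emit:
servo_tool:
  plan: "0 0 0 0; 0 0 0 0; 0 0 0 0; 0 0 0 0; 0 0 0 0; 0 0 0 0; 0 0 0 0; 0 0 0 0"
  grip: 1
  grip_force: 40

```text
t: 5.28
tool_pos: [0.4931, 0.1966, 0.0341]
orientation: [-0.004, -3.141, 0.0]
force: [-0.0, 0.1, -0.2]
opening: 0.0443
gripper_force: 0.0
```

```bash
python3 - <<'E'
from h import *
st(); a=cam("wrist")[0]; b=cv2.resize(cam("top")[0][130:260,200:400],(615,400))
cv2.imwrite("pics/g1.png",np.vstack([a[100:,20:],np.pad(b,((0,0),(0,5),(0,0)))])[:600])
E
```

```text
t5.28 [0.4931 0.1966 0.0341] x [-1.     0.002  0.   ] z [-0. -0. -1.] q [ 0.28  0.09  1.84  0.    1.21 -1.29] F [-0.   0.1 -0.2] op 0.0443
```

View pics/g1.png

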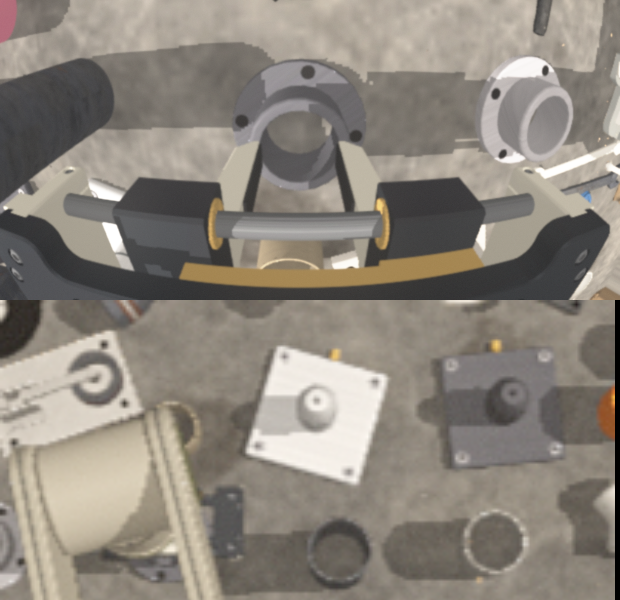

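The fingers closed to 44 mm without holding anything, and the neck rim in the wrist view is at about (317,228). I'll check the geometry with numbers.

```bash
python3 - <<'E'
from h import *
c=eyes.read_camera("wrist"); print(np.round(np.array(c["hand_eye"]),3).tolist())
C=cam("wrist"); f=C[1]
print("rim",hit(C,317,228,.046,True),"rim far/near",hit(C,317,262,.046,True),hit(C,317,200,.046,True),"left/right",hit(C,270,228,.046,True),hit(C,360,228,.046,True))
H=np.array(c["hand_eye"])
for p in((0,.022,.017),(0,-.022,.017),(0,.022,-.002),(0,-.022,-.002),(0,.022,-.04)):
    q=(np.linalg.inv(H)@np.r_[p,1])[:3]; r=np.hypot(*q[:2]); k=f*np.arctan2(r,q[2])/r; print(p,np.round((C[2]+q[0]*k,C[3]+q[1]*k),1))
E
```

```text
[[0.001, -0.954, -0.299, 0.084], [1.0, 0.001, -0.0, -0.001], [0.001, -0.299, 0.954, -0.188], [0.0, 0.0, 0.0, 1.0]]
rim [0.47897199 0.19481199] rim far/near [0.50245439 0.19473172] [0.46115125 0.19486779] left/right [0.47905813 0.16587348] [0.47910202 0.22121085]
(0, 0.022, 0.017) [350.5 231.3]
(0, -0.022, 0.017) [289.1 231.3]
(0, 0.022, -0.002) [353.2 242.2]
(0, -0.022, -0.002) [286.5 242.2]
(0, 0.022, -0.04) [360.3 270.6]
```

Emit:
servo_tool:
  plan: "0 0 0 0; 0 0 0 0; 0 0 0 0; 0 0 0 0; 0 0 -0.04 0; 0 0 -0.08 0; 0 0 -0.12 0; 0 0 -0.16 0; 0 0 -0.16 0; 0 0 -0.16 0; 0 0 -0.16 0; 0 0 -0.16 0"
  grip: -1

```text
t: 6.48
tool_pos: [0.4921, 0.1963, 0.1922]
orientation: [-0.004, -3.139, 0.001]
force: [-0.4, -0.7, 0.4]
opening: 0.093
gripper_force: 0.0
```

```bash
python3 - <<'E'
from h import *
st(); C=cam("wrist"); p=(.48,.197); cv2.imwrite("pics/w5.png",C[0])
for z,r in((.046,.025),(.046,.032),(.012,.05)): print(z,r,circs(C,p,z,r)[0])
cv2.imwrite("pics/r5.png",np.hstack([cv2.resize(circs(C,p,.046,.05,1.2)[1],None,fx=1.6,fy=1.6),cv2.resize(C[0][90:330,190:430],(384,384))]))
E
```

```text
t6.48 [0.4921 0.1963 0.1922] x [-1.     0.002  0.003] z [-0.003 -0.001 -1.   ] q [ 0.28 -0.05  1.69 -0.    1.51 -1.29] F [-0.4 -0.7  0.4] op 0.093
0.046 0.025 [(0.4942, 0.1955, 0.0248), (0.4852, 0.1925, 0.0243), (0.4965, 0.188, 0.0247)]
0.046 0.032 [(0.4905, 0.1955, 0.0324), (0.4733, 0.197, 0.0325), (0.495, 0.1842, 0.0314), (0.4875, 0.2105, 0.0343), (0.4935, 0.1917, 0.0282)]
0.012 0.05 [(0.489, 0.194, 0.0479), (0.4882, 0.179, 0.0472)]
```

View pics/r5.png

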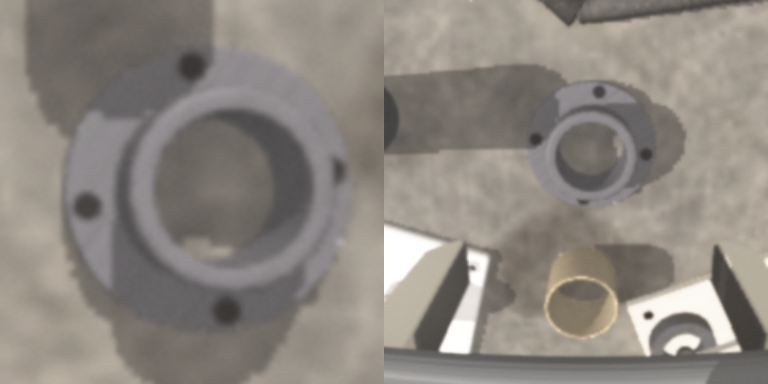

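```bash
python3 - <<'E'
from h import *
c=eyes.read_camera("wrist"); H=np.array(c["hand_eye"]); f=200/np.tan(np.radians(c["fovy"])/2)
for p in((0,.0465,.017),(-.0075,.0465,.017),(.0075,.0465,.017),(.0075,.064,.017)):
    q=(np.linalg.inv(H)@np.r_[p,1])[:3]; r=np.hypot(*q[:2]); k=f*np.arctan2(r,q[2])/r; print(p,np.round((c["cx"]+q[0]*k,c["cy"]+q[1]*k),1))
T=np.eye(4);T[:3,:3]=R.from_rotvec((-.004,-3.141,0)).as_matrix();T[:3,3]=(.4931,.1966,.0341)
B=(0,f,c["cx"],c["cy"],T@H)
print("bright in B",hit(B,571,221,.046,True))
C=cam("top")
for n,u,v in(("fk",254,207),("fb",196,210)): print(n,hit(C,u,v,.046))
A=cv2.imread("pics/w5.png"); g=cv2.imread("pics/g1.png")
cv2.imwrite("pics/ab.png",np.hstack([A[180:300,200:440],g[60:180,160:400]]).repeat(3,0).repeat(3,1)[:, :1440:2][::1][::2])
E
```

```text
(0, 0.0465, 0.017) [384. 231.]
(-0.0075, 0.0465, 0.017) [383.2 240.5]
(0.0075, 0.0465, 0.017) [384.7 221.4]
(0.0075, 0.064, 0.017) [408.  221.2]
bright in B [0.47796301 0.39580809]
fk [0.48940408 0.19279363]
fb [0.47884029 0.38459368]
```

```bash
python3 - <<'E'
from h import *
g=cv2.imread("pics/g1.png"); cv2.imwrite("pics/g2.png",cv2.resize(g[40:240,180:420],None,fx=3,fy=3,interpolation=cv2.INTER_CUBIC))
E
```

```text
(no output)
```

View pics/g2.png

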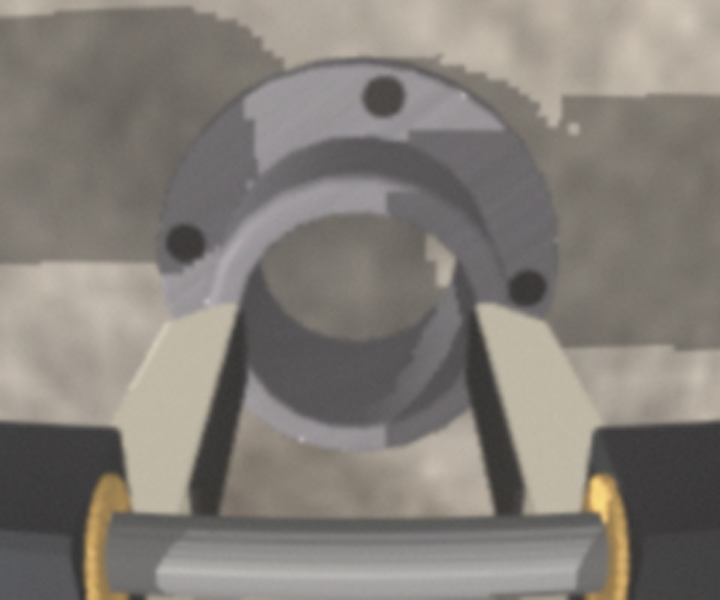

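The fingers pass in front of the rim, so they closed above the neck. Their apparent gap puts the tips at about tool z = −0.025, not +0.017, so the fingers sit higher than stated. I'll go down again, lower and gently.

Emit:
servo_tool:
  plan: "-0.0005 0 0.04 0; -0.0005 0 0.08 0; -0.0005 0 0.12 0; -0.0005 0 0.15 0; -0.0005 0 0.165 0; -0.0005 0 0.17 0; -0.0005 0 0.175 0; -0.0005 0 0.18 0; -0.0005 0 0.186 0; -0.0005 0 0.186 0"

```text
t: 7.47
tool_pos: [0.494, 0.1967, 0.0081]
orientation: [0.004, 3.141, 0.0]
force: [0.5, -0.5, -1.8]
opening: 0.0929
gripper_force: 0.0
```

Emit:
servo_tool:
  plan: "0 0 0 0; 0 0 0 0; 0 0 0 0; 0 0 0 0; 0 0 0 0; 0 0 0 0; 0 0 0 0"
  grip: 1
  grip_force: 15

```text
t: 8.05
tool_pos: [0.494, 0.1968, 0.0085]
orientation: [0.004, 3.141, 0.001]
force: [-0.4, 0.9, 2.8]
opening: 0.0637
gripper_force: 15.0
```

```bash
python3 - <<'E'
from h import *
s,_=st(); print(s["gripper_force"],s["wrist_torque"]); C=cam("wrist"); cv2.imwrite("pics/g3.png",cv2.resize(C[0][140:320,200:440],None,fx=3,fy=3,interpolation=cv2.INTER_CUBIC))
E
```

```text
t8.05 [0.494  0.1968 0.0085] x [-1.     0.002 -0.001] z [ 0.001  0.    -1.   ] q [ 0.28  0.12  1.86  0.    1.16 -1.29] F [-0.4  0.9  2.8] op 0.0637
15.036490861239145 [0.20622287 0.07662607 0.0286285 ]
```

The gap of 63.7 mm suggests it is only on the bevel. I'll open and go 14 mm deeper.

Emit:
servo_tool:
  plan: "0 0 0 0; 0 0 0 0; 0 0 0 0; 0 0 0 0; 0 0 0.005 0; 0 0 0.01 0; 0 0 0.015 0; 0 0 0.015 0"
  grip: -1

```text
t: 8.77
tool_pos: [0.4924, 0.1962, -0.0086]
orientation: [-0.004, -3.139, 0.001]
force: [-0.0, 1.1, -0.8]
opening: 0.0928
gripper_force: 0.0
```

Emit:
servo_tool:
  plan: "0 0 0 0; 0 0 0 0; 0 0 0 0; 0 0 0 0; 0 0 0 0; 0 0 0 0; 0 0 0 0"
  grip: 1
  grip_force: 15

```text
t: 9.35
tool_pos: [0.4939, 0.1968, -0.0066]
orientation: [0.004, 3.141, 0.0]
force: [0.6, 0.3, -0.1]
opening: 0.0648
gripper_force: 15.0
```

```bash
python3 - <<'E'
from h import *
s,_=st(); print(s["gripper_force"],s["wrist_torque"]); C=cam("wrist"); cv2.imwrite("pics/g3.png",np.hstack([cv2.resize(C[0][140:320,220:420],(400,360)),cv2.resize(cam("side")[0][160:280,200:330],(390,360))]))
E
```

```text
t9.35 [ 0.4939  0.1968 -0.0066] x [-1.     0.002 -0.001] z [ 0.001  0.    -1.   ] q [ 0.28  0.15  1.86  0.    1.13 -1.29] F [ 0.6  0.3 -0.1] op 0.0648
14.997795082308585 [ 0.21549318 -0.04195954 -0.03533402]
```

View pics/g3.png

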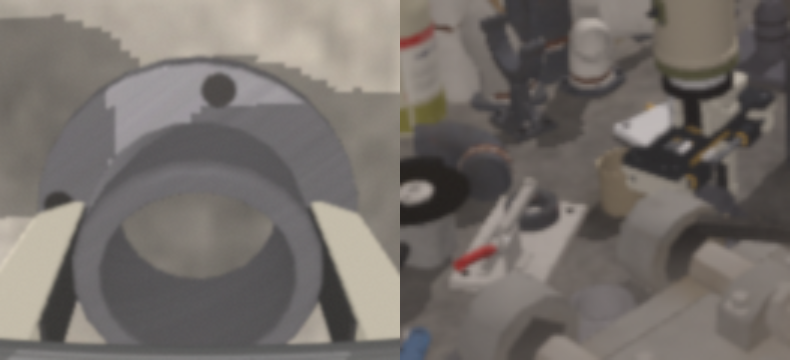

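Now the jaws straddle the neck, at a gap of 65 mm. I'll grip harder, lift and check the load.

Emit:
servo_tool:
  plan: "0 0 0 0; 0 0 0 0; 0 0 -0.01 0; 0 0 -0.02 0; 0 0 -0.03 0; 0 0 -0.03 0; 0 0 -0.03 0"
  grip: 1
  grip_force: 50

```text
t: 10.03
tool_pos: [0.4946, 0.1968, 0.0243]
orientation: [0.004, 3.139, 0.001]
force: [-0.6, 0.4, -5.6]
opening: 0.0638
gripper_force: 49.8
```

Emit:
servo_tool:
  plan: "0 0 -0.03 0; 0 0 -0.065 0; 0 0 -0.1 0; 0 0 -0.13 0; 0 0 -0.14 0; 0 0 -0.14 0; 0 0 -0.14 0"

```text
t: 10.62
tool_pos: [0.4933, 0.1965, 0.1618]
orientation: [-0.004, -3.141, 0.0]
force: [-0.1, 0.1, -6.3]
opening: 0.0641
gripper_force: 49.8
```

```bash
python3 - <<'E'
from h import *
s,_=st(); print(s["gripper_force"],s["wrist_torque"])
E
```

```text
t10.62 [0.4933 0.1965 0.1618] x [-1.     0.002  0.001] z [-0.001 -0.    -1.   ] q [ 0.28 -0.04  1.72 -0.    1.45 -1.29] F [-0.1  0.1 -6.3] op 0.0641
49.80421126951114 [ 0.05285072 -0.03907636  0.00663804]
```

Emit:
servo_tool:
  plan: "-0.008 -0.02 -0.005 0; -0.02 -0.05 -0.01 0; -0.034 -0.085 -0.01 0; -0.048 -0.12 -0.01 0; -0.062 -0.155 -0.01 0; -0.076 -0.19 -0.01 0; -0.09 -0.225 -0.01 0; -0.104 -0.26 -0.01 0; -0.118 -0.295 -0.01 0; -0.132 -0.33 -0.01 0; -0.144 -0.36 -0.01 0; -0.1495 -0.375 -0.01 0"

```text
t: 11.62
tool_pos: [0.6408, -0.1824, 0.1679]
orientation: [-0.008, -3.136, -0.001]
force: [0.0, 0.6, -5.3]
opening: 0.064
gripper_force: 49.8
```

Emit:
servo_tool:
  plan: "0 0 0.03 0; 0 0 0.05 0; 0 0 0.055 0; 0 0 0.055 0; 0 0 0.055 0; 0 0 0.055 0"

```text
t: 12.12
tool_pos: [0.6428, -0.1786, 0.119]
orientation: [0.003, 3.14, -0.001]
force: [0.6, 0.1, -5.3]
opening: 0.0641
gripper_force: 49.8
```

```bash
python3 - <<'E'
from h import *
s,_=st(); print(s["gripper_force"],s["wrist_torque"])
E
```

```text
t12.12 [ 0.6428 -0.1786  0.119 ] x [-1.     0.002 -0.001] z [ 0.001 -0.    -1.   ] q [-0.35  0.35  1.37 -0.    1.42 -1.92] F [ 0.6  0.1 -5.3] op 0.0641
49.81346339540323 [ 0.01620292 -0.06860448 -0.02927519]
```

Emit:
servo_tool:
  plan: "0.0005 -0.0005 0.02 0; 0.0005 -0.0005 0.035 0; 0.0005 -0.0005 0.045 0; 0.0005 -0.0005 0.052 0; 0.0005 -0.0005 0.052 0; 0.0005 -0.0005 0.052 0"

```text
t: 12.62
tool_pos: [0.642, -0.1792, 0.0667]
orientation: [0.003, 3.141, -0.0]
force: [-0.1, -0.5, -6.0]
opening: 0.0639
gripper_force: 49.8
```

Emit:
servo_tool:
  plan: "0 0 0.006 0; 0 0 0.012 0; 0 0 0.018 0; 0 0 0.018 0; 0 0 0.018 0"

```text
t: 13.03
tool_pos: [0.6411, -0.179, 0.0472]
orientation: [-0.004, -3.14, -0.001]
force: [0.1, -0.4, -5.6]
opening: 0.064
gripper_force: 49.8
```

```bash
python3 - <<'E'
from h import *
s,_=st(); print(s["gripper_force"],s["wrist_torque"])
E
```

```text
t13.03 [ 0.6411 -0.179   0.0472] x [-1.     0.002  0.002] z [-0.002  0.001 -1.   ] q [-0.35  0.41  1.43 -0.    1.3  -1.92] F [ 0.1 -0.4 -5.6] op 0.064
49.81033970150747 [-0.00999465 -0.06363078 -0.05758407]
```

Emit:
servo_tool:
  plan: "0 0 0.008 0; 0 0 0.016 0; 0 0 0.024 0; 0 0 0.032 0; 0 0 0.036 0; 0 0 0.036 0; 0 0 0.036 0"

```text
t: 13.62
tool_pos: [0.6414, -0.1791, 0.0116]
orientation: [-0.004, -3.141, -0.001]
force: [-0.4, 0.2, -5.2]
opening: 0.0635
gripper_force: 49.8
```

Emit:
servo_tool:
  plan: "0 0 0.002 0; 0 0 0.004 0; 0 0 0.0055 0; 0 0 0.0055 0; 0 0 0.0055 0"

```text
t: 14.03
tool_pos: [0.6416, -0.1792, 0.0066]
orientation: [-0.004, -3.141, -0.0]
force: [0.7, -0.0, -5.3]
opening: 0.0642
gripper_force: 49.8
```

```bash
python3 - <<'E'
from h import *
s,_=st(); print(s["gripper_force"],s["wrist_torque"])
E
```

```text
t14.03 [ 0.6416 -0.1792  0.0066] x [-1.     0.002  0.   ] z [-0.  0. -1.] q [-0.35  0.46  1.45 -0.    1.23 -1.92] F [ 0.7 -0.  -5.3] op 0.0642
49.805952705064556 [0.1479301  0.03574364 0.01782899]
```

Still carrying, so I'll step down until it touches.

Emit:
servo_tool:
  plan: "0 0 0.001 0; 0 0 0.0015 0; 0 0 0.0015 0"

```text
t: 14.28
tool_pos: [0.6419, -0.1793, 0.0055]
orientation: [0.004, 3.141, -0.0]
force: [-0.6, -0.1, -4.5]
opening: 0.064
gripper_force: 49.9
```

Emit:
servo_tool:
  plan: "0 0 0.001 0; 0 0 0.001 0; 0 0 0.001 0"

```text
t: 14.53
tool_pos: [0.642, -0.1793, 0.0054]
orientation: [0.004, 3.141, -0.0]
force: [-3.8, 1.9, 3.9]
opening: 0.0637
gripper_force: 50.0
```

Seated on the plate: the load came off exactly at the expected height. Release, rise and hover over the black tube.

Emit:
servo_tool:
  plan: "0 0 0 0; 0 0 0 0; 0 0 0 0; 0 0 -0.01 0; 0 0 -0.04 0; 0 0 -0.08 0; 0 0 -0.12 0; 0 0 -0.16 0; 0.02 0.02 -0.2 0; 0.045 0.048 -0.22 0; 0.07 0.075 -0.24 0; 0.09 0.1 -0.245 0"
  grip: -1

```text
t: 15.53
tool_pos: [0.5525, -0.0791, 0.254]
orientation: [0.006, 3.135, -0.003]
force: [0.8, 0.8, 0.7]
opening: 0.093
gripper_force: 0.0
```

Emit:
servo_tool:
  plan: "0.025 0.025 0 0; 0.05 0.05 0 0; 0.075 0.077 0 0; 0.085 0.087 0 0; 0.085 0.087 0 0; 0.085 0.087 0 0; 0.085 0.087 0 0"

```text
t: 16.12
tool_pos: [0.4679, 0.0076, 0.2499]
orientation: [0.004, 3.14, -0.001]
force: [0.2, 0.4, 0.7]
opening: 0.093
gripper_force: 0.0
```

```bash
cat >> h.py <<'E'
def arcfit(C,p,z,r,lo=.85,hi=1.15,steps=72,pol=None):
    """radial edge search of a circle of radius r at height z, starting from p; robust centre"""
    from scipy.optimize import least_squares
    p=np.array(p,float); im,f,cx,cy,T=C
    for it in range(6):
        a=np.linspace(0,2*np.pi,steps,endpoint=False); rr=np.linspace(r*lo,r*hi,60)
        P=np.stack([p[0]+np.outer(np.cos(a),rr),p[1]+np.outer(np.sin(a),rr),np.full((steps,60),z)],-1)
        q=(P-T[:3,3])@T[:3,:3]; h=np.hypot(q[...,0],q[...,1])+1e-9; k=f*np.arctan2(h,q[...,2])/h
        m=cv2.remap(cv2.cvtColor(im,cv2.COLOR_BGR2GRAY),(cx+q[...,0]*k).astype(np.float32),(cy+q[...,1]*k).astype(np.float32),cv2.INTER_CUBIC).astype(float)
        m=cv2.GaussianBlur(m,(7,1),0); g=np.gradient(m,axis=1); e=np.abs(g) if pol is None else pol*g
        i=e[:,3:-3].argmax(1)+3; pts=P[np.arange(steps),i,:2]; w=e[np.arange(steps),i]>1.0
        s=least_squares(lambda v:np.hypot(*(pts[w]-v[:2]).T)-v[2],[*p,r],loss="soft_l1",f_scale=.0008)
        p=s.x[:2]
    res=np.abs(np.hypot(*(pts-s.x[:2]).T)-s.x[2])
    return np.round(s.x,4),int((res<.0015).sum())
E
python3 - <<'E'
from h import *
st(); C=cam("wrist"); p=(.467,.008)
for z,r in((.15,.033),(.15,.029)): print(z,r,circs(C,p,z,r)[0],arcfit(C,p,z,r))
cv2.imwrite("pics/r6.png",np.hstack([cv2.resize(circs(C,p,.15,.05,1.2)[1],(384,384)),cv2.resize(C[0][100:320,200:420],(384,384))]))
E
```

```text
t16.12 [0.4679 0.0076 0.2499] x [-1.     0.002 -0.001] z [ 0.001 -0.001 -1.   ] q [-0.09 -0.25  1.76 -0.    1.63 -1.66] F [0.2 0.4 0.7] op 0.093
0.15 0.033 [(0.4678, 0.0065, 0.0313), (0.4513, -0.001, 0.0344)] (array([0.4668, 0.0061, 0.031 ]), 49)
0.15 0.029 [(0.4678, 0.0065, 0.0307)] (array([0.4669, 0.0058, 0.0306]), 54)
```

View pics/r6.png

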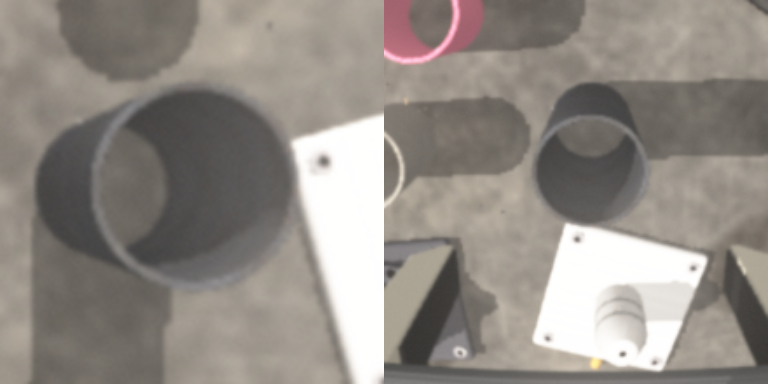

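The last view allowed shows the black tube rim with its rectified centre at (195,187), i.e. (0.4675, 0.0063). From here I rely on numbers. Descend and grip.

Emit:
servo_tool:
  plan: "0 -0.0005 0.035 0; 0 -0.0005 0.07 0; 0 -0.0005 0.1 0; 0 -0.0005 0.125 0; 0 -0.0005 0.145 0; 0 -0.0005 0.162 0; 0 -0.0005 0.162 0; 0 -0.0005 0.162 0"

```text
t: 16.83
tool_pos: [0.4666, 0.007, 0.0862]
orientation: [-0.006, -3.139, -0.0]
force: [1.0, -0.2, 0.3]
opening: 0.0929
gripper_force: 0.0
```

Emit:
servo_tool:
  plan: "0 0 0 0; 0 0 0 0; 0 0 0 0; 0 0 0 0; 0 0 0 0; 0 0 0 0; 0 0 0 0"
  grip: 1
  grip_force: 50

```text
t: 17.42
tool_pos: [0.4679, 0.0076, 0.088]
orientation: [0.004, 3.14, -0.001]
force: [-0.8, -1.1, 5.2]
opening: 0.0653
gripper_force: 50.0
```

```bash
python3 - <<'E'
from h import *
s,_=st(); print(s["gripper_force"],s["wrist_torque"])
E
```

```text
t17.42 [0.4679 0.0076 0.088 ] x [-1.     0.002 -0.002] z [ 0.002 -0.    -1.   ] q [-0.09 -0.15  1.97 -0.    1.32 -1.66] F [-0.8 -1.1  5.2] op 0.0653
50.00053219642723 [-0.06041613  0.08227677  0.01468701]
```

Emit:
servo_tool:
  plan: "0 0 -0.01 0; 0 0 -0.035 0; 0 0 -0.07 0; 0 0 -0.1 0; 0 0 -0.125 0; -0.01 -0.012 -0.13 0; -0.03 -0.032 -0.13 0; -0.053 -0.057 -0.13 0; -0.076 -0.082 -0.13 0; -0.1 -0.107 -0.13 0; -0.123 -0.132 -0.13 0; -0.145 -0.155 -0.13 0"

```text
t: 18.42
tool_pos: [0.6119, -0.1488, 0.2158]
orientation: [-0.004, -3.139, -0.002]
force: [0.9, -0.3, -5.5]
opening: 0.0653
gripper_force: 50.0
```

Emit:
servo_tool:
  plan: "-0.018 -0.02 0 0; -0.029 -0.0315 0 0; -0.029 -0.0315 0 0; -0.029 -0.0315 0 0; -0.029 -0.0315 0 0; -0.029 -0.0315 0 0"

```text
t: 18.92
tool_pos: [0.6401, -0.1782, 0.2168]
orientation: [-0.003, -3.14, -0.001]
force: [0.3, -0.4, -4.8]
opening: 0.065
gripper_force: 50.0
```

```bash
python3 - <<'E'
from h import *
s,_=st(); print(s["gripper_force"],s["wrist_torque"])
C=cam("wrist")
q=s["tool_pos"]
for z,r in((.15,.033),(.15,.029)): print(arcfit(C,(q[0],q[1]),q[2]-.088+.15,r))
E
```

```text
t18.92 [ 0.6401 -0.1782  0.2168] x [-1.     0.002  0.001] z [-0.001  0.001 -1.   ] q [-0.35  0.3   1.26  0.    1.58 -1.92] F [ 0.3 -0.4 -4.8] op 0.065
49.99775255128043 [ 0.02012052 -0.05787619 -0.0208687 ]
(array([ 0.6396, -0.1787,  0.0334]), 25)
(array([ 0.6394, -0.1773,  0.031 ]), 41)
```

Emit:
servo_tool:
  plan: "-0.001 -0.001 0.015 0; -0.001 -0.001 0.03 0; -0.001 -0.001 0.042 0; -0.001 -0.001 0.052 0; -0.001 -0.001 0.052 0; -0.001 -0.001 0.052 0"

```text
t: 19.47
tool_pos: [0.6411, -0.1797, 0.1644]
orientation: [-0.003, -3.14, -0.001]
force: [-0.5, 0.6, -4.6]
opening: 0.0652
gripper_force: 50.0
```

Emit:
servo_tool:
  plan: "0 0 0.004 0; 0 0 0.008 0; 0 0 0.012 0; 0 0 0.014 0; 0 0 0.014 0; 0 0 0.014 0"

```text
t: 19.97
tool_pos: [0.6417, -0.1802, 0.151]
orientation: [-0.004, -3.141, -0.0]
force: [-0.4, -0.0, -5.5]
opening: 0.0654
gripper_force: 50.0
```

```bash
python3 - <<'E'
from h import *
s,_=st(); print(s["gripper_force"],s["wrist_torque"])
E
```

```text
t19.97 [ 0.6417 -0.1802  0.151 ] x [-1.     0.002  0.   ] z [-0.  0. -1.] q [-0.35  0.33  1.34  0.    1.47 -1.92] F [-0.4 -0.  -5.5] op 0.0654
49.99768168665469 [0.03459381 0.01335718 0.01278825]
```

Emit:
servo_tool:
  plan: "0 0 0.002 0; 0 0 0.004 0; 0 0 0.004 0; 0 0 0.004 0"

```text
t: 20.3
tool_pos: [0.6417, -0.1802, 0.1469]
orientation: [-0.004, -3.141, -0.0]
force: [0.6, 0.2, -5.4]
opening: 0.0653
gripper_force: 50.0
```

Emit:
servo_tool:
  plan: "0 0 0.001 0; 0 0 0.0015 0; 0 0 0.0015 0; 0 0 0.0015 0"

```text
t: 20.63
tool_pos: [0.642, -0.1803, 0.1461]
orientation: [0.004, 3.141, -0.0]
force: [-0.5, 0.1, -4.3]
opening: 0.0652
gripper_force: 50.0
```

Emit:
servo_tool:
  plan: "0 0 0.001 0; 0 0 0.001 0; 0 0 0.001 0"

```text
t: 20.88
tool_pos: [0.6423, -0.1803, 0.1459]
orientation: [0.004, 3.14, -0.001]
force: [-2.6, 0.4, 4.7]
opening: 0.0651
gripper_force: 50.0
```

Emit:
servo_tool:
  plan: "0 0 0.0005 0; 0 0 0.0005 0; 0 0 0.0005 0"

```text
t: 21.13
tool_pos: [0.6424, -0.1804, 0.1459]
orientation: [0.004, 3.14, -0.001]
force: [-2.6, 1.7, 7.1]
opening: 0.0652
gripper_force: 50.0
```

Tube seated. Release, rise and fly to the bright flange.

Emit:
servo_tool:
  plan: "0 0 0 0; 0 0 0 0; 0 0 0 0; 0 0 -0.01 0; 0 0 -0.035 0; 0 0 -0.07 0; 0 0 -0.105 0; 0 0 -0.11 0; 0.01 0.035 -0.11 0; 0.02 0.072 -0.11 0; 0.03 0.11 -0.11 0; 0.04 0.148 -0.11 0"
  grip: -1

```text
t: 22.13
tool_pos: [0.6016, -0.031, 0.2547]
orientation: [0.005, 3.141, -0.0]
force: [0.4, -0.3, 0.1]
opening: 0.0928
gripper_force: 0.0
```

Emit:
servo_tool:
  plan: "0.011 0.038 0 0; 0.022 0.076 0 0; 0.033 0.114 0 0; 0.044 0.152 0 0; 0.055 0.19 0 0; 0.066 0.228 0.01 0; 0.077 0.266 0.02 0; 0.088 0.304 0.03 0; 0.099 0.342 0.04 0; 0.11 0.38 0.05 0; 0.12 0.418 0.055 0; 0.12 0.427 0.055 0"

```text
t: 23.13
tool_pos: [0.4798, 0.3999, 0.1978]
orientation: [0.003, -3.139, -0.001]
force: [0.9, -0.3, -0.7]
opening: 0.0931
gripper_force: 0.0
```

Emit:
servo_tool:
  plan: "0 0 0 0; 0 0 0 0; 0 0 0 0; 0 0 0 0"

```text
t: 23.47
tool_pos: [0.4842, 0.3937, 0.1999]
orientation: [0.007, 3.141, 0.0]
force: [-1.1, -0.2, -0.6]
opening: 0.093
gripper_force: 0.0
```

```bash
python3 - <<'E'
from h import *
st(); C=cam("wrist"); p=(.481,.395)
for z,r in((.046,.031),(.046,.025),(.012,.05)): print(z,r,circs(C,p,z,r)[0][:2],arcfit(C,p,z,r))
E
```

```text
t23.47 [0.4842 0.3937 0.1999] x [-1.     0.004 -0.001] z [ 0.001  0.    -1.   ] q [ 0.6   0.19  1.41 -0.    1.53 -0.97] F [-1.1 -0.2 -0.6] op 0.093
0.046 0.031 [(0.4803, 0.3943, 0.0326), (0.472, 0.3958, 0.0288)] (array([0.4777, 0.3962, 0.0291]), 44)
0.046 0.025 [(0.481, 0.3943, 0.0249), (0.481, 0.4033, 0.025)] (array([0.4822, 0.3949, 0.0248]), 72)
0.012 0.05 [(0.481, 0.3935, 0.0495), (0.4795, 0.4115, 0.0473)] (array([0.482 , 0.3949, 0.0494]), 64)
```

Emit:
servo_tool:
  plan: "0.002 0.002 0.04 0; 0.002 0.002 0.08 0; 0.002 0.002 0.12 0; 0.002 0.002 0.155 0; 0.002 0.002 0.18 0; 0.002 0.002 0.195 0; 0.002 0.002 0.2065 0; 0.002 0.002 0.2065 0; 0.002 0.002 0.2065 0; 0.002 0.002 0.2065 0"

```text
t: 24.35
tool_pos: [0.4823, 0.3971, -0.0062]
orientation: [0.005, 3.14, 0.002]
force: [-0.5, -0.4, 0.1]
opening: 0.0931
gripper_force: 0.0
```

Emit:
servo_tool:
  plan: "0 0 0 0; 0 0 0 0; 0 0 0 0; 0 0 0 0; 0 0 0 0; 0 0 0 0; 0 0 0 0"
  grip: 1
  grip_force: 50

```text
t: 24.93
tool_pos: [0.4812, 0.397, -0.0072]
orientation: [0.004, 3.142, -0.001]
force: [-0.8, -2.8, 2.6]
opening: 0.0628
gripper_force: 49.8
```

```bash
python3 - <<'E'
from h import *
s,_=st(); print(s["gripper_force"],s["wrist_torque"])
E
```

```text
t24.93 [ 0.4812  0.397  -0.0072] x [-1.     0.002 -0.   ] z [ 0. -0. -1.] q [ 0.61  0.37  1.59 -0.    1.18 -0.96] F [-0.8 -2.8  2.6] op 0.0628
49.7752647427842 [-0.47916078  0.04590433 -0.02049959]
```

Emit:
servo_tool:
  plan: "0 0 -0.005 0; 0 0 -0.02 0; 0 0 -0.05 0; 0 0 -0.085 0; 0 0 -0.12 0; 0 0 -0.15 0; 0 0 -0.165 0; 0 0 -0.165 0; 0 0 -0.165 0; 0 0 -0.165 0"

```text
t: 25.77
tool_pos: [0.4798, 0.3963, 0.1549]
orientation: [-0.004, -3.138, 0.003]
force: [-0.3, 0.4, -5.7]
opening: 0.0627
gripper_force: 49.6
```

```bash
python3 - <<'E'
from h import *
s,_=st(); print(s["gripper_force"],s["wrist_torque"])
C=cam("wrist"); q=s["tool_pos"]
print("inhand",[arcfit(C,(q[0]+.001,q[1]),q[2]+.007+.046,r) for r in(.025,.033)])
c=eyes.read_camera("wrist"); H=np.array(c["hand_eye"])
for fn,p,rv,ref in(("pics/w2.png",(.619,.0275,.2162),(-.012,-3.141,0),(.632,.0305)),("pics/w3.png",(.6282,-.1742,.2165),(-.006,-3.141,-.001),(.641,-.18))):
    T=np.eye(4);T[:3,:3]=R.from_rotvec(rv).as_matrix();T[:3,3]=p; D=(cv2.imread(fn),C[1],C[2],C[3],T@H)
    print(fn,arcfit(D,ref,.09,.012,.6,1.4),arcfit(D,ref,.068,.022,.8,1.2))
E
```

```text
t25.77 [0.4798 0.3963 0.1549] x [-1.     0.002  0.003] z [-0.003 -0.002 -1.   ] q [ 0.61  0.22  1.47  0.    1.46 -0.96] F [-0.3  0.4 -5.7] op 0.0627
49.58529490046203 [0.09371108 0.02581106 0.04569728]
inhand [(array([0.4798, 0.3954, 0.0244]), 57), (array([0.4708, 0.395 , 0.0318]), 41)]
pics/w2.png (array([0.6327, 0.0293, 0.0134]), 49) (array([0.6302, 0.03  , 0.0227]), 57)
pics/w3.png (array([ 0.6425, -0.1802,  0.013 ]), 58) (array([ 0.6397, -0.1796,  0.0226]), 50)
```

Emit:
servo_tool:
  plan: "-0.008 -0.02 -0.005 0; -0.02 -0.05 -0.01 0; -0.034 -0.085 -0.01 0; -0.048 -0.12 -0.01 0; -0.062 -0.155 -0.01 0; -0.076 -0.19 -0.01 0; -0.09 -0.22 -0.01 0; -0.104 -0.255 -0.01 0; -0.118 -0.29 -0.01 0; -0.132 -0.325 -0.01 0; -0.145 -0.352 -0.01 0; -0.152 -0.3655 -0.01 0"

```text
t: 26.87
tool_pos: [0.6322, 0.0272, 0.1653]
orientation: [-0.009, -3.139, 0.002]
force: [-0.1, 0.3, -4.9]
opening: 0.0622
gripper_force: 49.6
```

Emit:
servo_tool:
  plan: "0 0 0.025 0; 0 0 0.045 0; 0 0 0.05 0; 0 0 0.05 0; 0 0 0.05 0; 0 0 0.05 0; 0 0 0.05 0"

```text
t: 27.45
tool_pos: [0.6334, 0.0317, 0.1195]
orientation: [0.003, 3.139, -0.0]
force: [0.1, 0.7, -5.8]
opening: 0.0625
gripper_force: 49.6
```

```bash
python3 - <<'E'
from h import *
s,_=st(); C=cam("wrist"); q=s["tool_pos"]
print("inhand",arcfit(C,(q[0],q[1]),q[2]+.007+.046,.025))
E
```

```text
t27.45 [0.6334 0.0317 0.1195] x [-1.     0.002 -0.003] z [ 0.003 -0.    -1.   ] q [-0.03  0.26  1.48 -0.    1.4  -1.6 ] F [ 0.1  0.7 -5.8] op 0.0625
inhand (array([0.633 , 0.0307, 0.0245]), 54)
```

Emit:
servo_tool:
  plan: "0.001 -0.0005 0.02 0; 0.001 -0.0005 0.035 0; 0.001 -0.0005 0.045 0; 0.001 -0.0005 0.052 0; 0.001 -0.0005 0.052 0; 0.001 -0.0005 0.052 0"

```text
t: 28.0
tool_pos: [0.6313, 0.0308, 0.0659]
orientation: [-0.004, -3.142, 0.0]
force: [-0.7, 0.8, -6.3]
opening: 0.0625
gripper_force: 49.6
```

Emit:
servo_tool:
  plan: "0 0 0.006 0; 0 0 0.012 0; 0 0 0.018 0; 0 0 0.018 0; 0 0 0.018 0"

```text
t: 28.42
tool_pos: [0.6306, 0.0308, 0.0468]
orientation: [-0.004, -3.14, -0.0]
force: [-0.5, 0.2, -5.3]
opening: 0.0625
gripper_force: 49.6
```

Emit:
servo_tool:
  plan: "-0.0005 0 0.008 0; -0.0005 0 0.016 0; -0.0005 0 0.024 0; -0.0005 0 0.032 0; -0.0005 0 0.036 0; -0.0005 0 0.036 0; -0.0005 0 0.036 0"

```text
t: 29.0
tool_pos: [0.6313, 0.0308, 0.011]
orientation: [-0.004, -3.14, -0.0]
force: [0.1, 0.1, -6.2]
opening: 0.0624
gripper_force: 49.6
```

Emit:
servo_tool:
  plan: "0 0 0.002 0; 0 0 0.004 0; 0 0 0.005 0; 0 0 0.005 0; 0 0 0.005 0"

```text
t: 29.42
tool_pos: [0.6319, 0.0307, 0.0067]
orientation: [0.004, 3.141, -0.0]
force: [-0.5, 0.0, -5.1]
opening: 0.0624
gripper_force: 49.6
```

Emit:
servo_tool:
  plan: "0 0 0.001 0; 0 0 0.0015 0; 0 0 0.0015 0"

```text
t: 29.67
tool_pos: [0.6317, 0.0308, 0.005]
orientation: [-0.004, -3.142, 0.0]
force: [0.4, 0.1, -5.5]
opening: 0.0624
gripper_force: 49.6
```

Emit:
servo_tool:
  plan: "0 0 0.001 0; 0 0 0.001 0; 0 0 0.001 0"

```text
t: 29.92
tool_pos: [0.632, 0.0308, 0.0048]
orientation: [0.004, 3.141, -0.0]
force: [-3.3, 0.3, 2.1]
opening: 0.0626
gripper_force: 49.8
```

Emit:
servo_tool:
  plan: "0 0 0.0005 0; 0 0 0.0005 0; 0 0 0.0005 0"

```text
t: 30.17
tool_pos: [0.632, 0.0308, 0.0048]
orientation: [0.004, 3.141, -0.0]
force: [-5.2, 0.7, 6.8]
opening: 0.0627
gripper_force: 49.9
```

Seated. Release and hover over the grey tube.

Emit:
servo_tool:
  plan: "0 0 0 0; 0 0 0 0; 0 0 0 0; 0 0 -0.01 0; 0 0 -0.04 0; 0 0 -0.08 0; 0 0 -0.12 0; 0 0 -0.16 0; 0.02 -0.01 -0.195 0; 0.05 -0.025 -0.205 0; 0.08 -0.045 -0.205 0; 0.105 -0.075 -0.205 0"
  grip: -1

```text
t: 31.17
tool_pos: [0.5263, -0.0433, 0.2113]
orientation: [0.0, 3.137, -0.0]
force: [0.1, -0.9, -0.7]
opening: 0.0929
gripper_force: 0.0
```

Emit:
servo_tool:
  plan: "0.016 -0.03 0 0; 0.03 -0.065 0 0; 0.04 -0.1 0 0; 0.042 -0.113 0 0; 0.042 -0.113 0 0; 0.042 -0.113 0 0; 0.042 -0.113 0 0"

```text
t: 31.75
tool_pos: [0.4847, -0.1562, 0.2091]
orientation: [0.004, 3.141, 0.0]
force: [0.2, 1.0, 0.3]
opening: 0.0933
gripper_force: 0.0
```

```bash
python3 - <<'E'
from h import *
st(); C=cam("wrist"); p=(.485,-.157)
for r in(.0335,.029): print(r,circs(C,p,.085,r,1.6)[0][:3],arcfit(C,p,.085,r))
# white rim pixels: mean colour inside rim
o,m=circs(C,p,.085,.035,1.3); cv2.imwrite("pics/r7.png",m); n=m.shape[0]
h=cv2.cvtColor(m,cv2.COLOR_BGR2GRAY); mk=(h>190).astype(np.uint8)
k=max(cv2.findContours(mk,0,1)[0],key=cv2.contourArea); c,r=cv2.minEnclosingCircle(k); print("mask",p[0]+(c[0]-n/2)*.0005,p[1]+(c[1]-n/2)*.0005,r*.0005)
E
```

```text
t31.75 [ 0.4847 -0.1562  0.2091] x [-1.     0.002 -0.001] z [ 0.001  0.    -1.   ] q [-0.41 -0.12  1.72  0.    1.54 -1.98] F [0.2 1.  0.3] op 0.0933
0.0335 [(0.4825, -0.1603, 0.0319)] (array([ 0.4825, -0.1581,  0.0313]), 57)
0.029 [(0.483, -0.1613, 0.0307), (0.4665, -0.1583, 0.0282)] (array([ 0.4826, -0.1583,  0.0311]), 57)
mask 0.4822795295715332 -0.16050785827636718 0.03455401992797852
```

Emit:
servo_tool:
  plan: "0.002 -0.0023 0.04 0; 0.002 -0.0023 0.08 0; 0.002 -0.0023 0.12 0; 0.002 -0.0023 0.15 0; 0.002 -0.0023 0.17 0; 0.002 -0.0023 0.184 0; 0.002 -0.0023 0.184 0; 0.002 -0.0023 0.184 0; 0.002 -0.0023 0.184 0"

```text
t: 32.55
tool_pos: [0.4834, -0.1588, 0.0259]
orientation: [0.002, 3.14, -0.001]
force: [0.5, -0.9, 0.2]
opening: 0.0932
gripper_force: 0.0
```

Emit:
servo_tool:
  plan: "0 0 0 0; 0 0 0 0; 0 0 0 0; 0 0 0 0; 0 0 0 0; 0 0 0 0; 0 0 0 0"
  grip: 1
  grip_force: 50

```text
t: 33.13
tool_pos: [0.4827, -0.1594, 0.0251]
orientation: [0.004, 3.141, -0.001]
force: [-0.3, 0.5, 4.4]
opening: 0.066
gripper_force: 50.0
```

```bash
python3 - <<'E'
from h import *
s,_=st(); print(s["gripper_force"],s["wrist_torque"]); C=cam("wrist"); q=s["tool_pos"]
print([arcfit(C,(q[0],q[1]),.085,r) for r in (.0335,.029)])
E
```

```text
t33.13 [ 0.4827 -0.1594  0.0251] x [-1.     0.002 -0.001] z [ 0.001 -0.    -1.   ] q [-0.42  0.04  1.91 -0.    1.19 -1.99] F [-0.3  0.5  4.4] op 0.066
50.00107488116555 [-0.05386731 -0.00570313  0.01263668]
[(array([ 0.4857, -0.1607,  0.034 ]), 35), (array([ 0.4801, -0.1611,  0.0295]), 34)]
```

Emit:
servo_tool:
  plan: "0 0 -0.01 0; 0 0 -0.035 0; 0 0 -0.07 0; 0 0 -0.1 0; 0 0 -0.125 0; -0.005 0.02 -0.135 0; -0.015 0.045 -0.135 0; -0.035 0.07 -0.135 0; -0.058 0.095 -0.135 0; -0.08 0.12 -0.135 0; -0.105 0.145 -0.135 0; -0.13 0.17 -0.135 0"

```text
t: 34.18
tool_pos: [0.6128, 0.012, 0.1592]
orientation: [-0.004, -3.14, -0.0]
force: [0.7, -0.5, -3.2]
opening: 0.066
gripper_force: 50.0
```

Emit:
servo_tool:
  plan: "-0.012 0.015 0 0; -0.019 0.0207 0 0; -0.019 0.0207 0 0; -0.019 0.0207 0 0; -0.019 0.0207 0 0; -0.019 0.0207 0 0; -0.019 0.0207 0 0"

```text
t: 34.77
tool_pos: [0.6313, 0.0301, 0.1598]
orientation: [-0.006, -3.141, 0.0]
force: [-0.4, 0.1, -4.3]
opening: 0.0661
gripper_force: 50.0
```

```bash
python3 - <<'E'
from h import *
s,_=st(); print(s["gripper_force"],s["wrist_torque"]); C=cam("wrist"); q=s["tool_pos"]
print([arcfit(C,(q[0],q[1]),q[2]-.025+.085,r) for r in (.0335,.029)])
E
```

```text
t34.77 [0.6313 0.0301 0.1598] x [-1.     0.004  0.   ] z [-0. -0. -1.] q [-0.03  0.23  1.44 -0.    1.47 -1.6 ] F [-0.4  0.1 -4.3] op 0.0661
49.99888113650741 [ 0.09877573 -0.02838663 -0.00124134]
[(array([0.6326, 0.0289, 0.0334]), 37), (array([0.6278, 0.0273, 0.0297]), 32)]
```

Emit:
servo_tool:
  plan: "-0.0005 0.0005 0.015 0; -0.0005 0.0005 0.03 0; -0.0005 0.0005 0.045 0; -0.0005 0.0005 0.056 0; -0.0005 0.0005 0.056 0; -0.0005 0.0005 0.056 0"

```text
t: 35.32
tool_pos: [0.6315, 0.0315, 0.1031]
orientation: [-0.004, -3.14, -0.0]
force: [-0.4, 0.4, -2.9]
opening: 0.0659
gripper_force: 50.0
```

Emit:
servo_tool:
  plan: "0 0 0.005 0; 0 0 0.01 0; 0 0 0.014 0; 0 0 0.0175 0; 0 0 0.0175 0; 0 0 0.0175 0"

```text
t: 35.82
tool_pos: [0.632, 0.0317, 0.0858]
orientation: [-0.004, -3.141, -0.0]
force: [0.3, 0.7, -3.0]
opening: 0.0654
gripper_force: 50.0
```

Emit:
servo_tool:
  plan: "0 0 0.001 0; 0 0 0.002 0; 0 0 0.002 0; 0 0 0.002 0"

```text
t: 36.15
tool_pos: [0.6323, 0.0317, 0.0842]
orientation: [0.004, 3.142, 0.0]
force: [-0.1, -0.6, -3.3]
opening: 0.066
gripper_force: 50.0
```

Emit:
servo_tool:
  plan: "0 0 0.001 0; 0 0 0.001 0; 0 0 0.001 0; 0 0 0.001 0"

```text
t: 36.48
tool_pos: [0.6324, 0.0317, 0.0833]
orientation: [0.004, 3.141, 0.0]
force: [0.8, 0.4, -2.9]
opening: 0.0655
gripper_force: 50.0
```

Emit:
servo_tool:
  plan: "0 0 0.0008 0; 0 0 0.0008 0; 0 0 0.0008 0"

```text
t: 36.73
tool_pos: [0.6326, 0.0317, 0.0831]
orientation: [0.004, 3.141, -0.0]
force: [-1.4, -0.4, 2.5]
opening: 0.0656
gripper_force: 50.0
```

Seated at the expected height. Release, rise clear and check from above.

Emit:
servo_tool:
  plan: "0 0 0 0; 0 0 0 0; 0 0 0 0; 0 0 0 0; 0 0 -0.01 0; 0 0 -0.035 0; 0 0 -0.07 0; 0 0 -0.105 0; 0 0 -0.14 0; 0 0 -0.165 0; 0 0 -0.165 0; 0 0 -0.165 0"
  grip: -1

```text
t: 37.73
tool_pos: [0.6337, 0.0316, 0.2509]
orientation: [0.004, 3.136, -0.0]
force: [0.2, -0.3, -0.8]
opening: 0.0927
gripper_force: 0.0
```

```bash
python3 - <<'E'
from h import *
st(); C=cam("wrist"); p=(.632,.0305)
print("grey",[arcfit(C,p,.143,r) for r in(.0335,.029)],"flange disc",arcfit(C,p,.024,.05))
p=(.641,-.18); print("black",[arcfit(C,p,.208,r) for r in(.033,.029)],"disc",arcfit(C,p,.024,.05))
# bystanders: top image before/after difference at their places
a=cv2.imread("pics/top0.png").astype(int); b=cam("top")[0].astype(int)
for n,u,v in(("ring",256,171),("slug",401,253),("elbow",402,200)): print(n,np.abs(a-b)[v-14:v+14,u-14:u+14].mean().round(1))
E
```

```text
t37.73 [0.6337 0.0316 0.2509] x [-1.     0.002 -0.006] z [ 0.006 -0.    -1.   ] q [-0.03  0.2   1.31 -0.    1.62 -1.6 ] F [ 0.2 -0.3 -0.8] op 0.0927
grey [(array([0.6312, 0.035 , 0.0329]), 46), (array([0.6303, 0.0318, 0.0309]), 63)] flange disc (array([0.6337, 0.03  , 0.0496]), 35)
black [(array([ 0.6438, -0.1799,  0.0313]), 52), (array([ 0.6429, -0.1811,  0.0302]), 59)] disc (array([ 0.6421, -0.1742,  0.0479]), 27)
ring 18.4
slug 3.2
elbow 3.5
```

The tubes and flanges are in place. The ring's difference may only be the arm or its shadow, so I'll compare its position in wrist views.

```bash
python3 - <<'E'
from h import *
s,_=st(); C=cam("wrist"); H=np.array(eyes.read_camera("wrist")["hand_eye"])
T=np.eye(4);T[:3,:3]=R.from_rotvec((-.012,-3.141,0)).as_matrix();T[:3,3]=(.619,.0275,.2162); D=(cv2.imread("pics/w2.png"),C[1],C[2],C[3],T@H)
p=hit(D,447,180,.055,True)
for n,c in(("before",D),("now",C)): print(n,p,arcfit(c,p,.055,.027),circs(c,p,.055,.027,1.8)[0][:2])
E
```

```text
t37.83 [0.6319 0.0317 0.2466] x [-1.     0.002  0.001] z [-0.001  0.    -1.   ] q [-0.03  0.21  1.31 -0.    1.62 -1.6 ] F [ 0.6  0.1 -1.4] op 0.0928
before [0.61361072 0.18378957] (array([0.6083, 0.189 , 0.0266]), 63) [(0.6101, 0.1885, 0.0272), (0.5981, 0.1668, 0.0243)]
now [0.61361072 0.18378957] (array([0.6084, 0.1891, 0.0268]), 63) [(0.6094, 0.187, 0.0271), (0.6011, 0.1675, 0.024)]
```

The ring hasn't moved. Handing in.

```bash
python3 -c "
from plant import robot
print(robot.close_job())"
```

```text
the job is handed in; nothing more can be done
None
```

I handed in the job at about 38 s with both joints set up: each flange is seated on its own stand with its tube standing on the neck, and the tan ring, slug and elbow are where they started. The hand-in returned no verdict, so this rests on touch forces and heights at each set-down plus final camera checks.

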